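# Reset a printer drawer with the service key

## Task

The jam in the printer drawer on the bench is cleared, so reset its key switch with the service key, the one with the rectangular bow in the wooden stand: feel for the keyhole, push the key gently and fully home, turn it clockwise right to its stop, turn it back to the home position and draw it straight out. Then stand the key back in a free slot of the stand, down on its shoulder, and let go. Never force the key in the switch, and leave the other key and the loose things on the bench where they are.

Things in the scene. Friction and masses are not known exactly. Their poses are not given: they have to be found in the camera images.
- key: Service key, upright: flat steel blade under a flat square-cornered bow. Origin: centre of the blade's tip; z up to the bow, x across the thickness, y across the width; same after a half turn about z. Blade 12 mm wide, 3 mm thick, z 0 to 22 mm with a square-cut end; then a round throat 3.5 mm across up to the shoulder. It starts in a stand slot, resting on its shoulder.
- bow (a point): Point to grip on the key's axis, 50 mm above the blade's tip; axes as the key's. The bow is 26 mm wide (y), 9 mm thick (x: pinch it across this) and reaches from the shoulder, its flat underside 27 mm above the tip, to 61 mm above the tip. The key weighs about 40 g.
- cupboard_key: Another key, with a round bow 29 mm in diameter and a shorter blade; it stands in another slot of the stand. Not needed. Origin at its blade tip, 25 mm below its shoulder.
- stand: Fixed wooden key stand, 50 mm (x) by 160 mm (y) by 45 mm high; origin under its centre. Three slots in its top at x = 0, y = -50, 0 and 50 mm, each 7 mm (x) by 16 mm (y) and 40 mm deep: a key stands in one with its width along the stand's y and its shoulder on the top face. The two keys fill the slots at y = -50 and 0 mm, either way; the one at 50 mm is free.
- drawer: Fixed printer drawer, 250 mm (x) by 360 mm (y), origin under its centre, front to -x. The front ledge (x -125 to -50 mm) is 75 mm high and carries a round key switch, 31 mm across (41 mm at its foot), near its right end as seen from the robot; behind the ledge lie rollers and plates up to 93 mm high. A key set on the switch's face sinks in some tenths of a mm more as it overlaps the keyhole.
- switch (a point): Nominal keyhole centre on the level face, 89 mm above the bench; axes as the drawer's. The switch sits in an oversize cut-out: the real keyhole lies up to 3.5 mm off in x and in y, not shown by this reading; feel for it with light touches, well under 20 N (it does not shift). Height and direction are true. Keyhole 13.6 mm (x) by 4.6 mm (y), key either way round.
- home (a point): Where the key's tip is when fully home, 27 mm under the switch's nominal point (same offset of up to 3.5 mm): the shoulder then rests on the face. The fixed front plate is 3 mm thick, the turning barrel's slot (13.4 by 4.4 mm) lies under it. Only within about 2 mm of fully home does the throat let the key turn; once turned, the key is caught under the plate until back home.
- lock (a joint): Turn of the lock barrel in rad: 0 home, growing clockwise seen from above to a hard stop at 1.05 (60 degrees). It stays put; 0.06 N m turns it. The key has about 0.12 rad of play in the barrel to either side and the grip yields a little, so it must turn 0.12 to 0.2 rad beyond the barrel, both ways. At a stop the torque climbs steeply: 0.15 N m is plenty, over 0.22 N m is forcing the key.
- grease_jar: White jar, 60 mm in diameter, 70 mm tall, origin under its centre. Leave it.
- screwdriver: Screwdriver 200 mm long, lying on the bench. Leave it.
- feed_roller: Spare feed roller, 24 mm in diameter, 105 mm tall, standing on its end; origin under its centre. Leave it.
Things that resemble listed ones, but are neither listed nor needed, are in the scene too. Leave any turquoise look-alike of the key alone. Several things have the shape of the stand; the one meant has the colours described above.

How it is judged:
By the outcome, as a careful person would: the job done as asked, in the order asked, and still so for the second after the job is handed in, with the robot touching nothing.
It also fails if it takes over 72 s, if anything falls off the work surface, if the arm or the gripper's body presses on something with over 40 N, if the wrist force passes 120 N, or if a joint passes its speed limit or range.

## Robot

A 6-joint arm with a two-finger parallel gripper is mounted at the origin on the work surface. World frame = base frame: x ahead of the robot, y to its left, z up, the work surface at z = 0. Lengths are in m, angles in rad, forces in N, time in s.
With the tool pointing down it reaches from about 0.35 to 0.875 m from the base axis. Payload 4.2 kg.
Tool frame: the origin (TCP) lies between the finger pads; the fingertips stand 8 mm ahead of it and the grasp point (between the pads) lies 11 mm behind it; z points along the fingers, y is the line along which they close (so a half turn about z gives the same grasp; the last joint's range is limited). The gripper opens to 85 mm and grips with 20 to 120 N. Pads are 22 mm wide; open, the fingers measure 114 mm over their backs; the gripper's body (76 mm by 85 mm) begins 54 mm behind the grasp point. The pads swing forward as they close: fully open they stand 13 mm farther back than shut.
Start: joints at [1.416, 0.385, 0.008, 0, -1.194, -0.259], TCP at [0.251, 0.572, 0.239] pointing down, gripper open.
Joint ranges: [-3.14, 3.14], [-1.21, 2.06], [-1.07, 1.41], [-3.16, 2.05], [-2.99, -0.16], [-3.1, 3.1]. Speed limits (rad/s): [2.79, 2.79, 3.14, 3.14, 3.14, 3.14].

## Interface

Orientations are given as a unit quaternion [w, x, y, z].
In Python, from workcell import * gives the robot as it stands. The module is installed in compiled form; this text tells all that it offers.
- The arm moves only by the tool carry_out, never from a script. Its argument "rows" is text: rows parted by semicolons, each of 7 numbers parted by spaces: the turn, a rotation vector about the tool's x, y, z in degrees, then the shift along the tool's x, y, z in m, then the opening, from -1 (shut) to 1 (fully open), so that 0 is half open. In form: ax ay az x y z claw; .... A call has 1 to 10 rows; each row shifts and turns the commanded pose from where the row before left it, along the tool's axes as they then stand; what a row does not reach is not made up. A row lasts 1/12 s, in which the tool goes at most 41.7 mm and 7.16 degrees, less where a joint would pass 70% of its speed; a pose out of reach is approached as far as the arm can. A call is refused whole if a number of a shift passes 0.0417 or a number of a turn 7.16, either way. A call with a gripper value outside its range is refused whole. The fingers move at their own pace and stop on an object; "squeeze" is the grip in N (left out, the last holds). Time passes only in rows, so rows that do not move let the fingers close. It gives the time, the measured TCP pose, the force, the opening and the grip force at its end, in the units of the state.
- get_state(): the state, without advancing time (a new reading comes with each control period).
- read_camera(name): name is "scene" or "top"; returns a dict with "pixels" (400x640x3 uint8, blue, green, red), "depth" (400x640 float32, m along the optical axis (not along the pixel's ray), 0 where there is no reading), "fov_y" (degrees; the focal length in pixels is half the picture's height over the tangent of half this angle, whatever the lens; pixels are square), "cx", "cy" (the principal point, pixels), "R" (3x3) and "t" (3): a world point X has camera coordinates R X + t. Camera axes: x right, y down, z forward; pixel columns grow to the right and rows downward; lengths in m; the calibration is good to about 2 mm. A picture is of the moment at which its call begins.
- hand_in(): hands the job in; it is judged then, once.
The state is a dict: "t": time; "joint_positions": joint angles; "joint_vel": joint speeds; "joint_torque": joint torques, N m; "ee_pos": TCP position; "tool_rot": TCP orientation; "force": force on the tool from outside, world axes, zero at the start; "wrist_torque": the same for the moment, N m; "finger_gap": finger opening in m; "grip_force": force on a finger pad.
Only numpy, scipy, OpenCV 4.12 (cv2) and the standard library are available. Lean on these libraries where they do the work, as an engineer would, in place of code of your own. Each camera call takes 0.05 s, during which the arm holds its last target. There are 200 camera calls.

## Working session

There is one attempt and no reset: what is moved stays moved. The work goes in short steps, Python scripts to look and compute and a tool call to move; the robot and the scene stay as the last step left them, time stands still between calls to the robot, and variables do not carry over. Pictures are saved under pics/ and viewed, at most 10 in all, crops included, and the job is handed in when it is done.

Besides the shell and the picture viewer there is one more tool, called after ">>>" by a JSON object that holds its "method" and its "body". carry_out: Moves the arm, as the interface text tells. Its arguments: {"type":"object","properties":{"rows":{"type":"string"},"squeeze":{"type":"number"}},"required":["rows"]}

```bash
mkdir -p pics; cat > h.py <<'E'
from workcell import *
import numpy as np, cv2
def cam(n):
    c=read_camera(n); c['f']=200/np.tan(np.radians(c['fov_y'])/2); return c
def pts(c):
    v,u=np.mgrid[0:400,0:640]; d=c['depth']
    P=np.stack([(u-c['cx'])/c['f']*d,(v-c['cy'])/c['f']*d,d],-1)
    W=(P-c['t'])@c['R']; W[d==0]=np.nan; return W
def proj(c,X):
    p=c['R']@np.array(X)+c['t']; return p[:2]/p[2]*c['f']+[c['cx'],c['cy']]
E
python3 - <<'E'
from h import *
for n in('top','scene'):
    c=cam(n); cv2.imwrite(f'pics/{n}0.png',c['pixels']); np.savez(f'{n}0.npz',W=pts(c),px=c['pixels'])
    print(n,c['fov_y'],c['cx'],c['cy'],c['R'].round(3).tolist(),c['t'].round(3))
print(get_state())
E
```

```text
top 50.92647481827896 312.2018666804208 202.97403404965965 [[-0.022, -1.0, 0.006], [-0.995, 0.022, -0.1], [0.1, -0.009, -0.995]] [-0.112  0.506  1.037]
scene 52.11342802446565 317.64263040482086 197.16773821916328 [[-0.041, 0.999, 0.0], [0.807, 0.033, -0.59], [-0.589, -0.024, -0.807]] [ 0.14  -0.329  1.264]
{'t': 0.1, 'joint_positions': array([ 1.41560508e+00,  3.85531710e-01,  6.77048854e-03, -4.07425834e-04,
       -1.19401711e+00, -2.58582369e-01]), 'joint_vel': array([-0.00067492, -0.00141745,  0.00293884,  0.0020422 ,  0.0008215 ,
       -0.00027095]), 'joint_torque': array([-7.44854060e-04, -3.93315196e+01,  1.88931370e+01,  4.19804424e+00,
       -2.56199790e-03,  5.02964070e-06]), 'ee_pos': array([0.25109024, 0.57179881, 0.23830676]), 'tool_rot': array([ 9.99461071e-04,  9.78659214e-01, -2.05487530e-01, -1.37888514e-04]), 'force': array([1.04293724, 0.21370637, 0.55427119]), 'wrist_torque': array([ 0.02268769, -0.06799464, -0.01598288]), 'grip_force': 0.0, 'finger_gap': 0.08562634474327635}
```

View pics/top0.png

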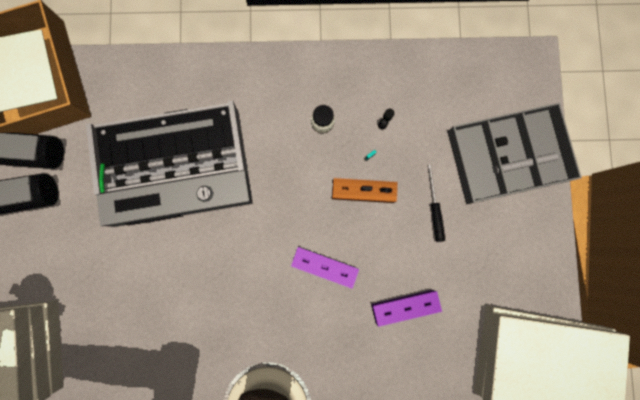

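View pics/scene0.png

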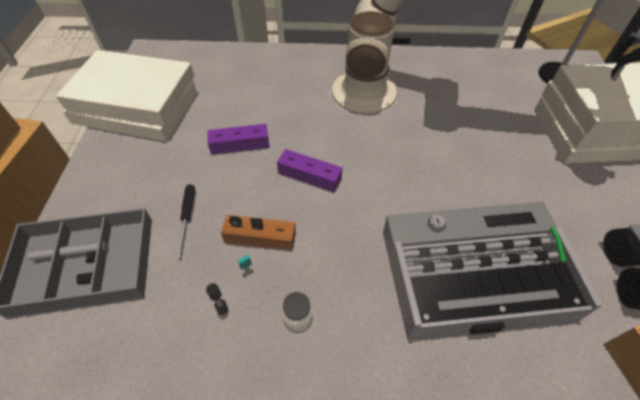

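Top view: the orange (wooden) stand is at (365,190), with keys at (366,188) and (386,190) and a free slot at (345,188). The purple look-alike stands are at (325,266) and (406,308), and the turquoise key look-alike is at (370,155). The drawer's switch is at (204,193). The key candidates are (366,188) and (386,190) in top, or (257,224) and (235,221) in scene. I'll check which is which in one close crop.

```bash
python3 - <<'E'
from h import *
T=np.load('top0.npz');S=np.load('scene0.npz')
a=cv2.resize(T['px'][165:215,325:405],(800,500)[0:2],interpolation=cv2.INTER_CUBIC)[:,:]
b=cv2.resize(S['px'][205:255,215:305],(800,444),interpolation=cv2.INTER_CUBIC)
im=np.zeros((600,800,3),np.uint8); im[:300,:480]=cv2.resize(a,(480,300)); im[300:,:540]=cv2.resize(b,(540,300))
cv2.imwrite('pics/crop1.png',im)
for n,D in(('top',T),('scene',S)):
    W=D['W'];px=D['px'].astype(int)
    hsv=cv2.cvtColor(D['px'],cv2.COLOR_BGR2HSV)
    r=W[...,:2]
    near=(abs(W[...,0]-np.nanmean(W[188:192,360:370,0] if n=='top' else W[225:235,255:262,0]))<.12)&(abs(W[...,1]-np.nanmean(W[188:192,360:370,1] if n=='top' else W[225:235,255:262,1]))<.12)
    m=near&(hsv[...,0]<20)&(hsv[...,1]>120)&(abs(W[...,2]-.045)<.008)
    # top face incl keys
    P=W[m]; rc=cv2.minAreaRect(P[:,:2].astype(np.float32)); print(n,'stand',rc,np.median(P[:,2]),m.sum())
    k=near&(W[...,2]>.056); Q=W[k]; 
    print('keys n',k.sum()); 
    lab=cv2.connectedComponents(k.astype(np.uint8))
    for i in range(1,lab[0]):
        q=W[lab[1]==i]; 
        if len(q)>8: print(len(q),q.mean(0).round(4),q[:,2].max().round(4),np.median(q,0).round(4),q.min(0).round(4))
    # drawer ledge z .075
    yy=W[...,1]; 
    l=(abs(W[...,2]-.075)<.004)&(yy>.05)&(W[...,0]>.3)&(W[...,0]<.85)&(yy<.6)
    nl,lb,st,ce=cv2.connectedComponentsWithStats(l.astype(np.uint8)); i=1+st[1:,4].argmax()
    q=W[lb==i]; print('ledge',len(q),cv2.minAreaRect(q[:,:2].astype(np.float32)),q[:,2].mean())
    s=(abs(W[...,2]-.089)<.005)&(yy>.05)&(W[...,0]>.3)&(W[...,0]<.85)
    nl,lb,st,ce=cv2.connectedComponentsWithStats(s.astype(np.uint8))
    for i in range(1,nl):
        if 30<st[i,4]<400: 
            q=W[lb==i];print('sw',st[i],ce[i].round(1),q.mean(0).round(4),((q.min(0)+q.max(0))/2).round(4),np.ptp(q,axis=0).round(4))
E
```

```text
top stand ((0.5335204601287842, -0.25492626428604126), (0.15904545783996582, 0.0484626404941082), 85.34144592285156) 0.04547785068823743 1103
keys n 151
42 [ 0.6216 -0.2726  0.0605] 0.0638 [ 0.6214 -0.2729  0.0604] [ 0.6119 -0.2846  0.0563]
54 [ 0.5341 -0.2546  0.0762] 0.0832 [ 0.5342 -0.2539  0.0782] [ 0.5294 -0.2682  0.0586]
55 [ 0.5293 -0.3033  0.0723] 0.0785 [ 0.5288 -0.3026  0.0739] [ 0.5241 -0.3186  0.0568]
ledge 4141 ((0.5197060704231262, 0.21955132484436035), (0.07902507483959198, 0.35109150409698486), 7.83258581161499) 0.07547674141012337
sw [ 18  73  57  51 177] [ 52.9 105. ] [0.7501 0.5012 0.0893] [0.7694 0.5196 0.089 ] [0.123  0.1339 0.0099]
sw [  0  86  28  26 278] [  7.9 101. ] [0.763  0.6123 0.0869] [0.7696 0.601  0.089 ] [0.0647 0.0676 0.0099]
sw [228 100  12  70 246] [234.6 129.6] [0.6808 0.0617 0.0862] [0.6693 0.0643 0.088 ] [0.1722 0.0272 0.0079]
sw [  0 123  17   7  37] [  7.6 125.5] [0.7014 0.6085 0.0887] [0.7004 0.608  0.0887] [0.0139 0.0384 0.0091]
sw [ 86 123  19  71 384] [ 94.5 163.3] [0.6048 0.3977 0.0869] [0.6187 0.3967 0.089 ] [0.1719 0.0512 0.0099]
sw [19
[... 390 characters left out ...]
 -0.253   0.0726] [ 0.5307 -0.2662  0.0562]
53 [ 0.6237 -0.27    0.0602] 0.0634 [ 0.6238 -0.2703  0.0601] [ 0.6133 -0.2806  0.0565]
ledge 4504 ((0.5204806923866272, 0.22134235501289368), (0.07813671976327896, 0.35247451066970825), 8.41274642944336) 0.07455537841959875
sw [430 216  15  13 137] [436.9 221.5] [0.5317 0.1377 0.0879] [0.5312 0.1378 0.0887] [0.0296 0.0298 0.0093]
sw [630 225  10  15  74] [636.3 230.5] [0.5356 0.5572 0.0857] [0.5385 0.5582 0.0863] [0.0352 0.0201 0.0046]
sw [398 242  24  84 336] [408.7 287.2] [0.6823 0.064  0.0853] [0.6707 0.0652 0.0864] [0.174  0.0299 0.0048]
sw [629 328  11  17  64] [634.5 335.6] [0.7619 0.4591 0.0891] [0.7626 0.4596 0.0889] [0.0256 0.0082 0.0095]
```

View pics/crop1.png

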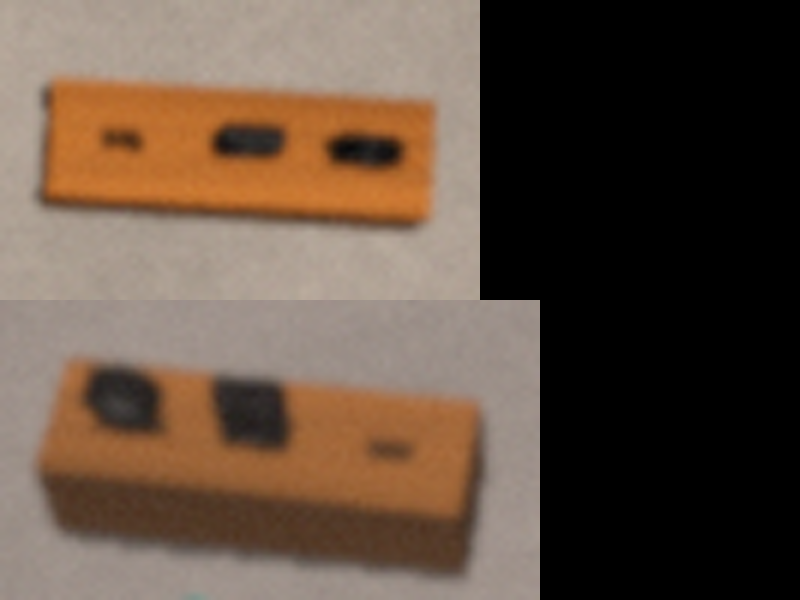

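The crop shows the middle key with a square bow (scene (257,224), top at about 80 mm as expected). The end key at (235,221) is round and about 75 mm high, so I'm taking the middle one. Rotating first, then travelling.

>>> {"method": "carry_out", "body": {"rows": "0 0 7.1 0 0 0 1;0 0 7.1 0 0 0 1;0 0 7.1 0 0 0 1;0 0 7.1 0 0 0 1;0 0 7.1 0 0 0 1;0 0 7.1 0 0 0 1;0 0 7.1 0 0 0 1;0 0 7.1 0 0 0 1;0 0 7.1 0 0 0 1;0 0 7.1 0 0 0 1"}}

```text
t: 0.93
ee_pos: [0.2511, 0.5719, 0.2386]
tool_rot: [-0.001, -0.675, 0.738, -0.0]
force: [0.7, 1.2, -1.0]
finger_gap: 0.0853
grip_force: 0.0
```

>>> {"method": "carry_out", "body": {"rows": "0 0 0 0.036 -0.016 0 1;0 0 0 0.036 -0.016 0 1;0 0 0 0.036 -0.016 0 1;0 0 0 0.036 -0.016 0 1;0 0 0 0.036 -0.016 0 1;0 0 0 0.036 -0.016 0 1;0 0 0 0.036 -0.016 0 1;0 0 0 0.036 -0.016 0 1;0 0 0 0.036 -0.016 0 1;0 0 0 0.036 -0.016 0 1"}}

```text
t: 1.77
ee_pos: [0.381, 0.1983, 0.2392]
tool_rot: [-0.0, -0.678, 0.735, 0.0]
force: [0.9, 1.0, -0.4]
finger_gap: 0.0854
grip_force: 0.0
```

>>> {"method": "carry_out", "body": {"rows": "0 0 0 0.036 -0.016 0 1;0 0 0 0.036 -0.016 0 1;0 0 0 0.036 -0.016 0 1;0 0 0 0.036 -0.016 0 1;0 0 0 0.036 -0.016 0 1;0 0 0 0.036 -0.016 0 1;0 0 0 0.036 -0.016 0 1;0 0 0 0.036 -0.016 0 1;0 0 0 0.036 -0.016 0 1;0 0 0 0 0 0 1"}}

```text
t: 2.6
ee_pos: [0.4993, -0.1395, 0.2384]
tool_rot: [-0.001, -0.675, 0.738, -0.0]
force: [0.9, -0.1, -0.2]
finger_gap: 0.0855
grip_force: 0.0
```

>>> {"method": "carry_out", "body": {"rows": "0 0 0 0.0277 -0.0114 0.025 1;0 0 0 0.0277 -0.0114 0.025 1;0 0 0 0.0277 -0.0114 0.025 1;0 0 0 0.0277 -0.0114 0.025 1;0 0 0 0 0 0 1"}}

```text
t: 3.02
ee_pos: [0.5321, -0.2511, 0.1324]
tool_rot: [-0.003, -0.676, 0.737, 0.005]
force: [1.0, -0.2, 0.1]
finger_gap: 0.0853
grip_force: 0.0
```

```bash
cat >> h.py <<'E'
from scipy.spatial.transform import Rotation as Ro
def pose():
    s=get_state(); w,x,y,z=s['tool_rot']; return s,Ro.from_quat([x,y,z,w]).as_matrix()
def shift(target):
    s,R=pose(); return (R.T@(np.array(target)-s['ee_pos'])).round(4), np.degrees(np.arctan2(R[1,0],R[0,0])).round(2)
E
python3 - <<'E'
from h import *
s,R=pose(); print(s['ee_pos'],R.round(3).tolist(),shift([.5348,-.254,.057]))
for n in('top','scene'):
    c=cam(n); W=pts(c); cv2.imwrite(f'pics/{n}1.png',c['pixels'])
    L=(W-s['ee_pos'])@R   # tool coords
    m=(abs(L[...,0])<.08)&(abs(L[...,1])<.09)&(W[...,2]>.1)
    for lo,hi in((-.01,.01),(-.03,-.01),(-.05,-.03),(-.07,-.05),(-.09,-.07),(-.12,-.09),(-.16,-.12)):
        q=L[m&(L[...,2]>lo)&(L[...,2]<hi)]
        if len(q)>5: print(n,lo,hi,len(q),np.percentile(q,2,axis=0).round(4)[:2],np.percentile(q,98,axis=0).round(4)[:2])
E
```

```text
[ 0.53210345 -0.25113317  0.13236297] [[-0.087, -0.996, -0.011], [-0.996, 0.087, 0.003], [-0.002, 0.011, -1.0]] (array([ 0.0028, -0.0038,  0.0753]), np.float64(-94.99))
top -0.07 -0.05 70 [-0.0167  0.03  ] [0.0125 0.0731]
top -0.09 -0.07 82 [-0.017   0.0254] [0.0165 0.0712]
top -0.12 -0.09 176 [-0.012   0.0354] [0.0113 0.0685]
top -0.16 -0.12 108 [-0.036   0.0101] [0.0146 0.037 ]
scene -0.01 0.01 9 [-0.0119 -0.0349] [0.0063 0.0435]
scene -0.03 -0.01 78 [-0.0147 -0.0581] [0.0018 0.0457]
scene -0.05 -0.03 35 [-0.0153 -0.0575] [-0.0063  0.0469]
scene -0.07 -0.05 139 [-0.0194 -0.076 ] [ 0.0067 -0.033 ]
scene -0.09 -0.07 186 [-0.0209 -0.0739] [ 0.0119 -0.0232]
scene -0.12 -0.09 385 [-0.0228 -0.0709] [ 0.0083 -0.0142]
scene -0.16 -0.12 558 [-0.0409 -0.0389] [0.0239 0.0003]
```

>>> {"method": "carry_out", "body": {"rows": "0 0 0 0.004 -0.0018 0.02 1;0 0 0 0 0 0.02 1;0 0 0 0 0 0.02 1;0 0 0 0 0 0.01 1;0 0 0 0 0 0 1;0 0 0 0 0 0 1"}}

```text
t: 3.62
ee_pos: [0.5365, -0.2522, 0.0704]
tool_rot: [0.0, -0.678, 0.735, -0.001]
force: [0.1, 0.3, 0.2]
finger_gap: 0.0854
grip_force: 0.0
```

```bash
python3 - <<'E'
from h import *
print(shift([.5335,-.2552,.057]))
for n in('top','scene'):
    c=cam(n); cv2.imwrite(f'pics/{n}2.png',c['pixels'])
    u,v=proj(c,[.5335,-.2552,.06]).astype(int)
    b=cv2.resize(c['pixels'][v-40:v+40,u-50:u+50],(500,400),interpolation=cv2.INTER_CUBIC)
    a=b if n=='top' else np.hstack([a,b])
cv2.imwrite('pics/crop2.png',cv2.resize(a,(800,320)))
E
```

```text
(array([0.0033, 0.0028, 0.0134]), np.float64(-94.62))
```

View pics/crop2.png

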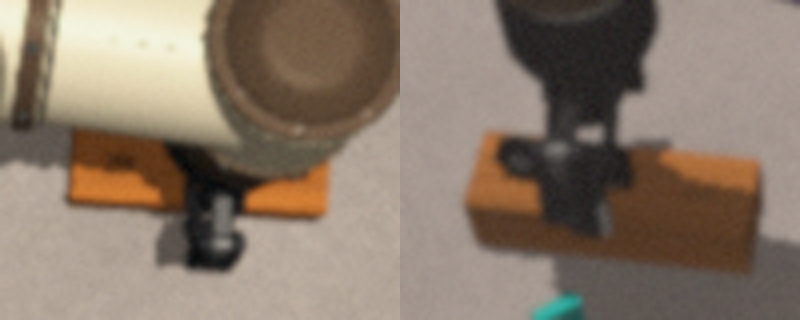

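The picture shows the fingers straddling the middle key, with the round key clear to the left. Lowering and closing.

>>> {"method": "carry_out", "body": {"rows": "0 0 0 0.0033 0.0028 0.0134 1;0 0 0 0 0 0 1;0 0 0 0 0 0 1", "squeeze": 40}}

```text
t: 3.97
ee_pos: [0.5329, -0.2558, 0.0567]
tool_rot: [0.0, -0.677, 0.736, -0.0]
force: [0.8, -0.1, 0.2]
finger_gap: 0.0852
grip_force: 0.0
```

>>> {"method": "carry_out", "body": {"rows": "0 0 0 0 0 0 0.4;0 0 0 0 0 0 0;0 0 0 0 0 0 -0.3;0 0 0 0 0 0 -0.5;0 0 0 0 0 0 -0.7;0 0 0 0 0 0 -1;0 0 0 0 0 0 -1;0 0 0 0 0 0 -1"}}

```text
t: 4.63
ee_pos: [0.533, -0.2558, 0.0561]
tool_rot: [0.0, -0.677, 0.736, -0.0]
force: [0.3, -0.6, 1.3]
finger_gap: 0.0083
grip_force: 41.1
```

>>> {"method": "carry_out", "body": {"rows": "0 0 0 0 0 0 -1;0 0 0 0 0 -0.02 -1;0 0 0 0 0 -0.03 -1;0 0 0 0 0 -0.03 -1;0 0 0 0 0 -0.03 -1;0 0 0 0 0 -0.03 -1;0 0 0 0 0 -0.02 -1;0 0 0 0 0 0 -1;0 0 0 0 0 0 -1", "squeeze": 60}}

```text
t: 5.38
ee_pos: [0.5331, -0.2557, 0.2169]
tool_rot: [0.001, -0.677, 0.736, -0.001]
force: [-0.6, -0.1, -1.6]
finger_gap: 0.0077
grip_force: 61.5
```

```bash
python3 - <<'E'
from h import *
s,R=pose(); print(s['ee_pos'],s['force'],s['wrist_torque'],s['finger_gap'])
c=cam('scene'); W=pts(c)
u,v=proj(c,s['ee_pos']).astype(int); print(u,v)
b=cv2.resize(c['pixels'][v-25:v+25,u-33:u+33],(792,600),interpolation=cv2.INTER_CUBIC)
cv2.imwrite('pics/crop3.png',b)
L=(W-s['ee_pos'])@R; m=(abs(L[...,0])<.04)&(abs(L[...,1])<.03)
for lo in np.arange(-.012,.046,.004):
    q=L[m&(L[...,2]>lo)&(L[...,2]<lo+.004)]
    if len(q)>2: print(lo.round(3),len(q),q.min(0)[:2].round(4),q.max(0)[:2].round(4),q.mean(0)[:2].round(4))
E
```

```text
[ 0.53312304 -0.25568434  0.21688827] [-0.56742785 -0.0693132  -1.55110735] [-0.00359947  0.06448922 -0.05720117] 0.007741492960438336
245 178
-0.012 20 [-0.0152 -0.02  ] [0.0034 0.0083] [-0.0067 -0.0131]
-0.008 17 [-0.0157 -0.0191] [0.0044 0.0069] [-0.0101 -0.0089]
-0.004 20 [-0.0152 -0.0191] [ 0.0083 -0.0035] [-0.006  -0.0139]
0.0 12 [-0.0151 -0.0176] [ 0.0089 -0.0043] [-0.0076 -0.0119]
0.004 6 [-0.0149 -0.0132] [-0.0086  0.0023] [-0.0133 -0.0042]
0.008 5 [-0.0153 -0.0103] [-0.0094  0.0014] [-0.0125 -0.0052]
0.02 5 [-0.0076 -0.0042] [-0.0004 -0.0018] [-0.0039 -0.0027]
0.024 7 [-0.0071 -0.0026] [ 0.003  -0.0017] [-0.0015 -0.0021]
0.028 8 [-0.0083 -0.0033] [ 0.0036 -0.0007] [-0.0033 -0.0023]
0.032 9 [-0.0083 -0.0034] [0.0042 0.    ] [-0.0028 -0.002 ]
0.036 5 [-0.0081 -0.0034] [ 0.0027 -0.0013] [-0.0029 -0.0023]
```

View pics/crop3.png

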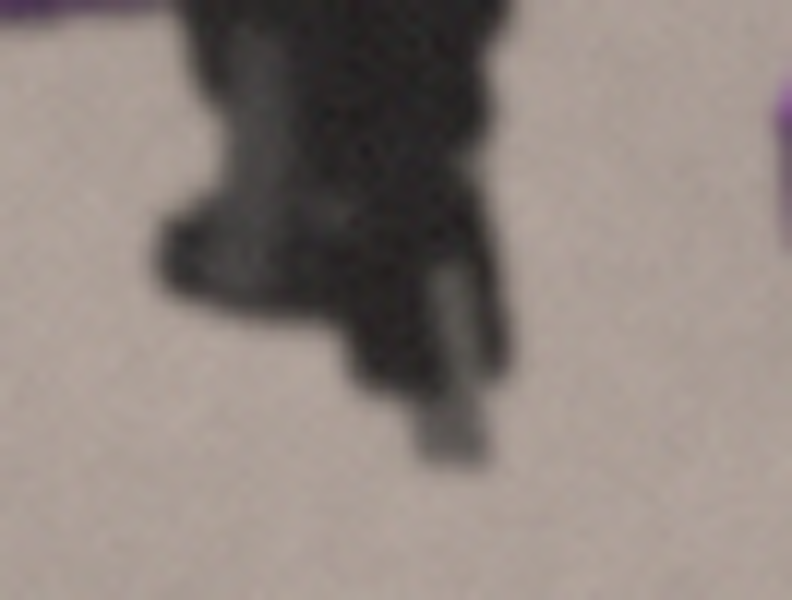

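>>> {"method": "carry_out", "body": {"rows": "0 0 -7.1 0 0 0 -1;0 0 -7.1 0 0 0 -1;0 0 -7.1 0 0 0 -1;0 0 -7.1 0 0 0 -1;0 0 -7.1 0 0 0 -1;0 0 -7.1 0 0 0 -1;0 0 -7.1 0 0 0 -1;0 0 -7.1 0 0 0 -1;0 0 -7.1 0 0 0 -1;0 0 -7.1 0 0 0 -1"}}

```text
t: 6.27
ee_pos: [0.5318, -0.2554, 0.2134]
tool_rot: [-0.0, 0.979, -0.203, -0.002]
force: [-0.8, 0.1, -1.0]
finger_gap: 0.0079
grip_force: 61.5
```

>>> {"method": "carry_out", "body": {"rows": "0 0 -7.1 0 0 0 -1;0 0 -7.1 0 0 0 -1;0 0 -7.1 0 0 0 -1;0 0 -7.1 0 0 0 -1;0 0 -3.4 0 0 0 -1;0 0 0 0 0 0 -1;0 0 0 0 0 0 -1"}}

```text
t: 6.85
ee_pos: [0.5321, -0.2555, 0.2141]
tool_rot: [-0.001, 0.998, 0.07, -0.002]
force: [0.6, 0.0, -0.7]
finger_gap: 0.008
grip_force: 61.5
```

```bash
python3 - <<'E'
from h import *
print(shift([.528,.1344,.217]),shift([.528,.1344,.135]),get_state()['joint_positions'])
T=np.load('top0.npz');S=np.load('scene0.npz')
# drawer yaw: fit front edge of ledge
for D in(T,S):
    W=D['W']; m=(abs(W[...,2]-.075)<.004)&(W[...,0]>.3)&(W[...,0]<.7)&(W[...,1]<.5)&(W[...,1]>.03)
    q=W[m][:,:2]; b=[]
    for y in np.arange(.08,.36,.008):
        k=q[abs(q[:,1]-y)<.004]
        if len(k): b.append([y,k[:,0].min()])
    b=np.array(b); p=np.polyfit(b[:,0],b[:,1],1)
    r=b[:,1]-np.polyval(p,b[:,0]); b=b[abs(r)<.003]; p=np.polyfit(b[:,0],b[:,1],1); print(np.degrees(np.arctan(-p[0])),len(b))
E
```

```text
(array([ 0.0501, -0.3867, -0.0025]), np.float64(7.98)) (array([ 0.0503, -0.3866,  0.0795]), np.float64(7.98)) [-1.73749241e-01  3.46339404e-01 -1.15906524e-01 -4.28542960e-04
 -1.11198798e+00  1.88403776e+00]
8.337143577744957 35
8.318680072996596 35
```

>>> {"method": "carry_out", "body": {"rows": "0 0 -0.3 0.005 -0.0387 0 -1;0 0 0 0.005 -0.0387 0 -1;0 0 0 0.005 -0.0387 0 -1;0 0 0 0.005 -0.0387 0 -1;0 0 0 0.005 -0.0387 0 -1;0 0 0 0.005 -0.0387 0 -1;0 0 0 0.005 -0.0387 0 -1;0 0 0 0.005 -0.0387 0 -1;0 0 0 0.005 -0.0387 0 -1;0 0 0 0.005 -0.0387 0 -1"}}

```text
t: 7.68
ee_pos: [0.5253, 0.1362, 0.2153]
tool_rot: [0.0, 0.997, 0.072, -0.001]
force: [0.8, 0.7, -0.4]
finger_gap: 0.0082
grip_force: 61.5
```

>>> {"method": "carry_out", "body": {"rows": "0 0 0 0 0 0.02 -1;0 0 0 0 0 0.03 -1;0 0 0 0 0 0.02 -1;0 0 0 0 0 0 -1;0 0 0 0 0 0 -1;0 0 0 0 0 0 -1"}}

```text
t: 8.18
ee_pos: [0.527, 0.1346, 0.147]
tool_rot: [-0.0, 0.997, 0.073, 0.001]
force: [-0.2, -0.1, -0.2]
finger_gap: 0.0083
grip_force: 61.5
```

```bash
python3 - <<'E'
from h import *
s,R=pose(); print(s['ee_pos'],s['force'],s['wrist_torque'],shift([.528,.1344,.135]))
for n in('top','scene'):
    c=cam(n); W=pts(c); np.savez(n+'4.npz',W=W,px=c['pixels'])
    u,v=proj(c,[.529,.1345,.1]).astype(int); print(u,v)
    b=cv2.resize(c['pixels'][v-20:v+20,u-20:u+20],(400,400),interpolation=cv2.INTER_CUBIC)
    a=b if n=='top' else np.hstack([a,b])
    L=(W-s['ee_pos'])@R; m=(abs(L[...,0])<.04)&(abs(L[...,1])<.03)
    for lo in np.arange(-.012,.05,.004):
        q=L[m&(L[...,2]>lo)&(L[...,2]<lo+.004)]
        if len(q)>2: print(lo.round(3),len(q),q.min(0)[:2].round(4),q.max(0)[:2].round(4),q.mean(0)[:2].round(4))
cv2.imwrite('pics/crop4.png',a)
E
```

```text
[0.52696299 0.13455128 0.14695573] [-0.15883897 -0.09129308 -0.20272341] [-1.27682579e-02  1.04582556e-01  1.79924850e-05] (array([0.001 , 0.0003, 0.012 ]), np.float64(8.37))
202 191
-0.012 3 [-0.0119  0.0046] [-0.0066  0.0139] [-0.0095  0.009 ]
-0.008 3 [-0.0101  0.0104] [-0.0065  0.0155] [-0.0082  0.0123]
-0.004 4 [-0.0121 -0.0028] [-0.0063  0.0169] [-0.0103  0.0046]
0.0 6 [-0.0124 -0.0101] [-0.0068  0.0108] [-0.0102  0.0036]
436 217
-0.012 17 [-0.0035 -0.0178] [0.0147 0.0161] [0.0099 0.0034]
-0.008 27 [-0.0025 -0.019 ] [0.0157 0.016 ] [0.0099 0.0025]
-0.004 21 [ 0.0003 -0.017 ] [0.0169 0.0151] [0.0115 0.0012]
0.0 13 [ 0.0085 -0.0169] [0.0161 0.0127] [0.0122 0.0003]
0.004 8 [ 0.0077 -0.0036] [0.016  0.0088] [0.0138 0.0012]
0.008 3 [ 0.0085 -0.0021] [0.0148 0.0085] [0.0121 0.0024]
0.016 3 [ 0.0057 -0.0022] [0.0097 0.0002] [ 0.0081 -0.001 ]
0.02 3 [ 0.0025 -0.002 ] [ 0.0069 -0.0007] [ 0.0045 -0.0012]
0.024 4 [ 0.0005 -0.0027] [0.008  0.0001] [ 0.0055 -0.0007]
0.028 6 [-0.0038 -0.0034] [ 0.0088 -0.0001] [ 0.0033 -0.001 ]
0.032 6 [-0.0024 -0.002 ] [0.0078 0.0011] [ 0.0032 -0.0005]
0.036 3 [ 0.0019 -0.0027] [ 0.0083 -0.0004] [ 0.0062 -0.0012]
```

View pics/crop4.png

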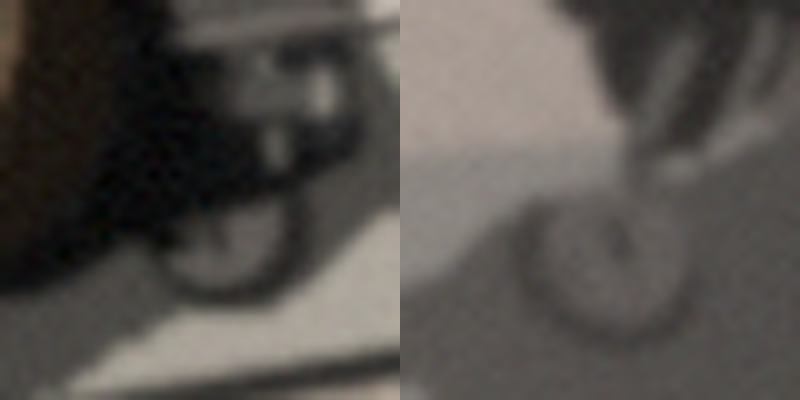

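>>> {"method": "carry_out", "body": {"rows": "0 0 0 0.0018 -0.0006 0.015 -1;0 0 0 0 0 0.003 -1;0 0 0 0 0 0 -1;0 0 0 0 0 0 -1;0 0 0 0 0 0 -1;0 0 0 0 0 0 -1"}}

```text
t: 8.78
ee_pos: [0.5281, 0.1354, 0.1287]
tool_rot: [-0.0, 0.997, 0.073, 0.001]
force: [0.0, 0.6, -0.3]
finger_gap: 0.0081
grip_force: 61.5
```

>>> {"method": "carry_out", "body": {"rows": "0 0 0 0 0 0.001 -1;0 0 0 0 0 0 -1;0 0 0 0 0 0 -1"}}

```text
t: 9.03
ee_pos: [0.5278, 0.1353, 0.1271]
tool_rot: [-0.0, 0.997, 0.073, 0.0]
force: [0.2, -0.3, -0.1]
finger_gap: 0.008
grip_force: 61.5
```

>>> {"method": "carry_out", "body": {"rows": "0 0 0 0 0 0.001 -1;0 0 0 0 0 0 -1;0 0 0 0 0 0 -1"}}

```text
t: 9.28
ee_pos: [0.528, 0.1356, 0.126]
tool_rot: [-0.0, 0.997, 0.073, 0.0]
force: [-0.4, 0.5, -0.3]
finger_gap: 0.0082
grip_force: 61.6
```

>>> {"method": "carry_out", "body": {"rows": "0 0 0 0 0 0.001 -1;0 0 0 0 0 0 -1;0 0 0 0 0 0 -1"}}

```text
t: 9.53
ee_pos: [0.5279, 0.1355, 0.1249]
tool_rot: [-0.0, 0.997, 0.073, 0.0]
force: [-0.1, 1.4, -0.7]
finger_gap: 0.0082
grip_force: 61.5
```

>>> {"method": "carry_out", "body": {"rows": "0 0 0 0 0 0.001 -1;0 0 0 0 0 0 -1;0 0 0 0 0 0 -1"}}

```text
t: 9.78
ee_pos: [0.5279, 0.1355, 0.1239]
tool_rot: [-0.0, 0.997, 0.073, 0.0]
force: [0.1, 2.1, -0.4]
finger_gap: 0.0081
grip_force: 61.5
```

>>> {"method": "carry_out", "body": {"rows": "0 0 0 0 -0.0006 0 -1;0 0 0 0 0 0 -1;0 0 0 0 0 0 -1"}}

```text
t: 10.03
ee_pos: [0.5274, 0.1356, 0.1238]
tool_rot: [0.0, 0.997, 0.073, -0.0]
force: [0.2, 0.6, 0.2]
finger_gap: 0.0079
grip_force: 61.5
```

>>> {"method": "carry_out", "body": {"rows": "0 0 0 0 0 0.001 -1;0 0 0 0 0 0 -1;0 0 0 0 0 0 -1"}}

```text
t: 10.28
ee_pos: [0.5275, 0.1356, 0.1227]
tool_rot: [0.0, 0.997, 0.073, -0.0]
force: [0.3, 1.1, -1.2]
finger_gap: 0.008
grip_force: 61.5
```

```bash
python3 -c "
from h import *
s,R=pose();print(s['ee_pos'],s['force'],s['wrist_torque'])"
```

```text
[0.52748909 0.13564805 0.12274716] [ 0.26900007  1.13657811 -1.19813216] [ 0.1426243  -0.03376396  0.0278685 ]
```

>>> {"method": "carry_out", "body": {"rows": "0 0 0 0 -0.0004 0.001 -1;0 0 0 0 0 0.001 -1;0 0 0 0 0 0 -1;0 0 0 0 0 0 -1"}}

```text
t: 10.62
ee_pos: [0.5275, 0.1361, 0.1208]
tool_rot: [0.0, 0.997, 0.073, -0.0]
force: [-0.2, 0.4, -0.3]
finger_gap: 0.0077
grip_force: 61.5
```

>>> {"method": "carry_out", "body": {"rows": "0 0 0 0 0 0.001 -1;0 0 0 0 0 0.001 -1;0 0 0 0 0 0 -1;0 0 0 0 0 0 -1"}}

```text
t: 10.95
ee_pos: [0.5275, 0.1362, 0.1188]
tool_rot: [0.0, 0.997, 0.073, -0.0]
force: [0.6, -0.5, -0.2]
finger_gap: 0.0079
grip_force: 61.5
```

>>> {"method": "carry_out", "body": {"rows": "0 0 0 0 0 0.001 -1;0 0 0 0 0 0.001 -1;0 0 0 0 0 0.001 -1;0 0 0 0 0 0.001 -1;0 0 0 0 0 0 -1;0 0 0 0 0 0 -1"}}

```text
t: 11.45
ee_pos: [0.5276, 0.1362, 0.1148]
tool_rot: [0.0, 0.997, 0.073, -0.0]
force: [-1.0, 0.1, -0.9]
finger_gap: 0.0078
grip_force: 61.5
```

>>> {"method": "carry_out", "body": {"rows": "0 0 0 0 0 0.001 -1;0 0 0 0 0 0.001 -1;0 0 0 0 0 0.001 -1;0 0 0 0 0 0.001 -1;0 0 0 0 0 0 -1;0 0 0 0 0 0 -1"}}

```text
t: 11.95
ee_pos: [0.5276, 0.1362, 0.1108]
tool_rot: [0.0, 0.997, 0.073, -0.0]
force: [0.5, 0.8, -0.7]
finger_gap: 0.008
grip_force: 61.5
```

>>> {"method": "carry_out", "body": {"rows": "0 0 0 0 0 0.001 -1;0 0 0 0 0 0.001 -1;0 0 0 0 0 0.001 -1;0 0 0 0 0 0.001 -1;0 0 0 0 0 0 -1;0 0 0 0 0 0 -1"}}

```text
t: 12.45
ee_pos: [0.5276, 0.1362, 0.1068]
tool_rot: [0.0, 0.997, 0.073, -0.0]
force: [0.0, -0.0, -0.2]
finger_gap: 0.0081
grip_force: 61.5
```

>>> {"method": "carry_out", "body": {"rows": "0 0 0 0 0 0.001 -1;0 0 0 0 0 0.001 -1;0 0 0 0 0 0.001 -1;0 0 0 0 0 0.001 -1;0 0 0 0 0 0 -1;0 0 0 0 0 0 -1"}}

```text
t: 12.95
ee_pos: [0.5275, 0.1362, 0.1028]
tool_rot: [0.0, 0.997, 0.073, -0.0]
force: [0.7, -0.4, 0.3]
finger_gap: 0.008
grip_force: 61.5
```

>>> {"method": "carry_out", "body": {"rows": "0 0 0 0 0 0.001 -1;0 0 0 0 0 0 -1;0 0 0 0 0 0 -1"}}

```text
t: 13.2
ee_pos: [0.5275, 0.1362, 0.1019]
tool_rot: [0.0, 0.997, 0.073, -0.0]
force: [-0.8, -0.7, -0.8]
finger_gap: 0.0078
grip_force: 61.5
```

>>> {"method": "carry_out", "body": {"rows": "0 0 0 0 0 0.001 -1;0 0 0 0 0 0 -1;0 0 0 0 0 0 -1"}}

```text
t: 13.45
ee_pos: [0.5275, 0.1362, 0.1008]
tool_rot: [0.0, 0.997, 0.073, -0.0]
force: [-0.7, -0.3, 0.5]
finger_gap: 0.0077
grip_force: 61.5
```

>>> {"method": "carry_out", "body": {"rows": "0 0 0 0 0 0.0005 -1;0 0 0 0 0 0 -1;0 0 0 0 0 0 -1"}}

```text
t: 13.7
ee_pos: [0.5276, 0.1362, 0.1004]
tool_rot: [0.0, 0.997, 0.073, -0.0]
force: [0.2, -0.0, -0.0]
finger_gap: 0.0082
grip_force: 61.5
```

>>> {"method": "carry_out", "body": {"rows": "0 0 0 0 0 0.0005 -1;0 0 0 0 0 0 -1;0 0 0 0 0 0 -1"}}

```text
t: 13.95
ee_pos: [0.5277, 0.1363, 0.1001]
tool_rot: [-0.0, 0.997, 0.073, 0.0]
force: [-0.8, -1.3, 1.0]
finger_gap: 0.0082
grip_force: 61.7
```

>>> {"method": "carry_out", "body": {"rows": "0 0 0 0 0 0.0005 -1;0 0 0 0 0 0 -1;0 0 0 0 0 0 -1"}}

```text
t: 14.2
ee_pos: [0.5278, 0.1363, 0.1]
tool_rot: [-0.0, 0.997, 0.073, 0.0]
force: [-1.6, 0.0, 5.8]
finger_gap: 0.0081
grip_force: 62.4
```

```bash
python3 -c "
from h import *
s,R=pose();print(s['ee_pos'],s['force'],s['wrist_torque'],s['joint_positions'])"
```

```text
[0.52775079 0.13628629 0.10003884] [-1.59559712  0.01007286  5.79762506] [-0.01974829  0.52047115 -0.0383438 ] [ 5.50395114e-01  3.94215918e-01 -3.71958597e-01  3.21597598e-04
 -8.04097860e-01  1.16690925e+00]
```

>>> {"method": "carry_out", "body": {"rows": "0 0 0 0 0 -0.0004 -1;0 0 4 0 0 0 -1;0 0 4 0 0 0 -1;0 0 4 0 0 0 -1;0 0 0 0 0 0 -1;0 0 0 0 0 0 -1"}}

```text
t: 14.7
ee_pos: [0.528, 0.1365, 0.1]
tool_rot: [-0.0, 1.0, -0.03, 0.001]
force: [-0.4, 1.3, 3.4]
finger_gap: 0.008
grip_force: 62.1
```

```bash
cat > s.py <<'E'
from h import *
s,R=pose();print(s['ee_pos'].round(4),'F',s['force'].round(2),'toolF',(R.T@s['force']).round(2),'M',s['wrist_torque'].round(3),'yaw',np.degrees(np.arctan2(R[1,0],R[0,0])).round(2),'j6tq',s['joint_torque'][5].round(3),'q6',s['joint_positions'][5].round(3))
E
python3 s.py
```

```text
[0.528  0.1365 0.1   ] F [-0.37  1.27  3.38] toolF [-0.45 -1.25 -3.38] M [0.14  0.164 0.003] yaw -3.49 j6tq -0.076 q6 0.959
```

>>> {"method": "carry_out", "body": {"rows": "0 0 4 0 0 0 -1;0 0 4 0 0 0 -1;0 0 4 0 0 0 -1;0 0 4 0 0 0 -1;0 0 4 0 0 0 -1;0 0 0 0 0 0 -1"}}

```text
t: 15.2
ee_pos: [0.528, 0.1366, 0.1]
tool_rot: [-0.0, 0.979, -0.204, 0.0]
force: [-1.2, 1.2, 3.1]
finger_gap: 0.0079
grip_force: 62.1
```

```bash
python3 s.py
```

```text
[0.528  0.1366 0.1   ] F [-1.15  1.22  3.05] toolF [-1.54 -0.66 -3.06] M [0.294 0.081 0.031] yaw -23.58 j6tq -0.42 q6 0.609
```

>>> {"method": "carry_out", "body": {"rows": "0 0 0 0 0 0 -1;0 0 0 0 0 0 -1"}}

```text
t: 15.37
ee_pos: [0.528, 0.1365, 0.1]
tool_rot: [-0.0, 0.979, -0.203, 0.0]
force: [-0.1, 1.3, 4.0]
finger_gap: 0.0078
grip_force: 62.1
```

```bash
python3 s.py
```

```text
[0.528  0.1365 0.1   ] F [-0.08  1.35  4.02] toolF [-0.61 -1.21 -4.02] M [0.389 0.008 0.08 ] yaw -23.48 j6tq -0.023 q6 0.61
```

>>> {"method": "carry_out", "body": {"rows": "0 0 4 0 0 0 -1;0 0 4 0 0 0 -1;0 0 4 0 0 0 -1;0 0 4 0 0 0 -1;0 0 4 0 0 0 -1;0 0 4 0 0 0 -1;0 0 4 0 0 0 -1;0 0 0 0 0 0 -1;0 0 0 0 0 0 -1;0 0 0 0 0 0 -1"}}

```text
t: 16.2
ee_pos: [0.5281, 0.1366, 0.1]
tool_rot: [-0.001, 0.901, -0.434, 0.0]
force: [0.6, 3.2, 3.9]
finger_gap: 0.0082
grip_force: 62.2
```

```bash
python3 s.py
```

```text
[0.5281 0.1366 0.1   ] F [0.64 3.22 3.93] toolF [-2.12 -2.51 -3.93] M [ 0.633 -0.062  0.057] yaw -51.48 j6tq -0.023 q6 0.122
```

>>> {"method": "carry_out", "body": {"rows": "0 0 3 -0.0003 -0.0003 0 -1;0 0 3 0 0 0 -1;0 0 0 0 0 0 -1;0 0 0 0 0 0 -1"}}

```text
t: 16.53
ee_pos: [0.528, 0.1367, 0.1]
tool_rot: [-0.0, 0.877, -0.481, 0.0]
force: [1.6, 0.8, 4.9]
finger_gap: 0.0077
grip_force: 62.2
```

```bash
python3 s.py
```

```text
[0.528  0.1367 0.1   ] F [1.65 0.85 4.91] toolF [ 0.17 -1.85 -4.91] M [ 0.139 -0.391  0.009] yaw -57.47 j6tq -0.063 q6 0.017
```

>>> {"method": "carry_out", "body": {"rows": "0 0 1 0 0 0 -1;0 0 1 0 0 0 -1;0 0 0 0 0 0 -1;0 0 0 0 0 0 -1"}}

```text
t: 16.87
ee_pos: [0.528, 0.1367, 0.1]
tool_rot: [-0.0, 0.868, -0.497, 0.0]
force: [2.4, 0.2, 5.5]
finger_gap: 0.0079
grip_force: 62.2
```

```bash
python3 s.py
```

```text
[0.528  0.1367 0.1   ] F [2.39 0.2  5.54] toolF [ 1.04 -2.16 -5.54] M [ 0.113 -0.626  0.062] yaw -59.58 j6tq -0.069 q6 -0.02
```

>>> {"method": "carry_out", "body": {"rows": "0 0 1 0 0 0 -1;0 0 0 0 0 0 -1;0 0 0 0 0 0 -1"}}

```text
t: 17.12
ee_pos: [0.528, 0.1367, 0.1]
tool_rot: [-0.0, 0.863, -0.505, 0.0]
force: [2.6, 0.1, 4.3]
finger_gap: 0.0082
grip_force: 62.3
```

```bash
python3 s.py
```

```text
[0.528  0.1367 0.1   ] F [2.65 0.07 4.32] toolF [ 1.24 -2.35 -4.32] M [ 0.067 -0.726  0.091] yaw -60.6 j6tq -0.072 q6 -0.038
```

>>> {"method": "carry_out", "body": {"rows": "0 0 1 0 0 0 -1;0 0 0 0 0 0 -1;0 0 0 0 0 0 -1"}}

```text
t: 17.37
ee_pos: [0.528, 0.1368, 0.1]
tool_rot: [-0.0, 0.859, -0.512, 0.0]
force: [2.7, 0.7, 5.0]
finger_gap: 0.0079
grip_force: 62.3
```

```bash
python3 s.py
```

```text
[0.528  0.1368 0.1   ] F [2.73 0.66 5.02] toolF [ 0.72 -2.72 -5.02] M [-0.049 -0.91   0.099] yaw -61.6 j6tq -0.103 q6 -0.055
```

>>> {"method": "carry_out", "body": {"rows": "0 0 0.7 0 0 0 -1;0 0 0 0 0 0 -1;0 0 0 0 0 0 -1"}}

```text
t: 17.62
ee_pos: [0.528, 0.1368, 0.1]
tool_rot: [-0.0, 0.856, -0.517, 0.0]
force: [2.8, 0.4, 4.9]
finger_gap: 0.0082
grip_force: 62.4
```

```bash
python3 s.py
```

```text
[0.528  0.1368 0.1   ] F [2.77 0.39 4.91] toolF [ 0.94 -2.64 -4.9 ] M [ 0.005 -0.953  0.128] yaw -62.3 j6tq -0.135 q6 -0.068
```

>>> {"method": "carry_out", "body": {"rows": "0 0 0.4 0 0 0 -1;0 0 0 0 0 0 -1;0 0 0 0 0 0 -1"}}

```text
t: 17.87
ee_pos: [0.528, 0.1367, 0.1]
tool_rot: [-0.0, 0.854, -0.52, 0.0]
force: [3.4, 0.4, 5.9]
finger_gap: 0.0079
grip_force: 62.4
```

```bash
python3 s.py
```

```text
[0.528  0.1367 0.1   ] F [3.41 0.43 5.91] toolF [ 1.19 -3.23 -5.9 ] M [-0.021 -0.923  0.188] yaw -62.69 j6tq -0.154 q6 -0.075
```

>>> {"method": "carry_out", "body": {"rows": "0 0 -5.5 0 0 0 -1;0 0 -5.5 0.0003 0.0003 0 -1;0 0 -5 0 0 0 -1;0 0 -5 0 0 0 -1;0 0 -5 0 0 0 -1;0 0 -5 0 0 0 -1;0 0 -5 0 0 0 -1;0 0 0 0 0 0 -1;0 0 0 0 0 0 -1"}}

```text
t: 18.62
ee_pos: [0.5276, 0.1368, 0.1]
tool_rot: [-0.001, 0.973, -0.231, 0.0]
force: [0.8, 2.5, 5.8]
finger_gap: 0.0079
grip_force: 62.5
```

```bash
python3 s.py
```

```text
[0.5276 0.1368 0.1   ] F [0.81 2.51 5.81] toolF [-0.41 -2.61 -5.8 ] M [ 0.532 -0.502  0.031] yaw -26.73 j6tq 0.052 q6 0.554
```

>>> {"method": "carry_out", "body": {"rows": "0 0 -5 0 0 0 -1;0 0 -5 0 0 0 -1;0 0 -5 0 0 0 -1;0 0 -5 0 0 0 -1;0 0 -5 0 0 0 -1;0 0 -5 0 0 0 -1;0 0 -5 0 0 0 -1;0 0 0 0 0 0 -1;0 0 0 0 0 0 -1"}}

```text
t: 19.37
ee_pos: [0.5275, 0.1365, 0.1]
tool_rot: [-0.0, 0.997, 0.072, 0.0]
force: [2.3, 0.6, 6.4]
finger_gap: 0.0084
grip_force: 62.5
```

```bash
python3 s.py
```

```text
[0.5275 0.1365 0.1   ] F [2.28 0.6  6.37] toolF [ 2.34 -0.27 -6.37] M [ 0.269 -0.495 -0.045] yaw 8.27 j6tq 0.056 q6 1.165
```

>>> {"method": "carry_out", "body": {"rows": "0 0 -3 0 0 0 -1;0 0 -3 0 0 0 -1;0 0 -1 0 0 0 -1;0 0 0 0 0 0 -1;0 0 0 0 0 0 -1"}}

```text
t: 19.78
ee_pos: [0.5275, 0.1364, 0.1]
tool_rot: [-0.0, 0.991, 0.133, 0.0]
force: [1.4, -0.2, 5.3]
finger_gap: 0.0082
grip_force: 62.5
```

```bash
python3 s.py
```

```text
[0.5275 0.1364 0.1   ] F [ 1.37 -0.2   5.27] toolF [ 1.27  0.55 -5.27] M [ 0.213 -0.571  0.015] yaw 15.25 j6tq 0.068 q6 1.287
```

>>> {"method": "carry_out", "body": {"rows": "0 0 -1 0 0 0 -1;0 0 0 0 0 0 -1;0 0 0 0 0 0 -1"}}

```text
t: 20.03
ee_pos: [0.5275, 0.1364, 0.1]
tool_rot: [-0.0, 0.99, 0.141, 0.0]
force: [1.8, 1.2, 6.0]
finger_gap: 0.0082
grip_force: 62.5
```

```bash
python3 s.py
```

```text
[0.5275 0.1364 0.1   ] F [1.83 1.15 6.  ] toolF [ 2.08 -0.6  -6.  ] M [ 0.247 -0.619 -0.101] yaw 16.24 j6tq 0.076 q6 1.304
```

>>> {"method": "carry_out", "body": {"rows": "0 0 -1 0 0 0 -1;0 0 0 0 0 0 -1;0 0 0 0 0 0 -1"}}

```text
t: 20.28
ee_pos: [0.5275, 0.1364, 0.1]
tool_rot: [-0.0, 0.989, 0.15, 0.0]
force: [1.7, 0.2, 5.7]
finger_gap: 0.0084
grip_force: 62.5
```

```bash
python3 s.py
```

```text
[0.5275 0.1364 0.1   ] F [1.66 0.22 5.71] toolF [ 1.65  0.28 -5.71] M [ 0.151 -0.585 -0.073] yaw 17.25 j6tq 0.074 q6 1.322
```

>>> {"method": "carry_out", "body": {"rows": "0 0 -1 0 0 0 -1;0 0 0 0 0 0 -1;0 0 0 0 0 0 -1"}}

```text
t: 20.53
ee_pos: [0.5275, 0.1364, 0.1]
tool_rot: [-0.0, 0.987, 0.158, 0.0]
force: [1.7, -0.2, 5.2]
finger_gap: 0.0076
grip_force: 62.5
```

```bash
python3 s.py
```

```text
[0.5275 0.1364 0.1   ] F [ 1.73 -0.19  5.23] toolF [ 1.59  0.72 -5.23] M [ 0.173 -0.611 -0.094] yaw 18.24 j6tq 0.104 q6 1.339
```

>>> {"method": "carry_out", "body": {"rows": "0 0 -0.7 0 0 0 -1;0 0 0 0 0 0 -1;0 0 0 0 0 0 -1"}}

```text
t: 20.78
ee_pos: [0.5275, 0.1363, 0.1]
tool_rot: [-0.0, 0.986, 0.164, 0.0]
force: [2.0, 1.3, 6.4]
finger_gap: 0.0082
grip_force: 62.5
```

```bash
python3 s.py
```

```text
[0.5275 0.1363 0.1   ] F [1.98 1.31 6.41] toolF [ 2.3  -0.6  -6.41] M [ 0.214 -0.576 -0.159] yaw 18.93 j6tq 0.138 q6 1.351
```

>>> {"method": "carry_out", "body": {"rows": "0 0 5.3 0 0 0 -1;0 0 5.3 0 0 0 -1;0 0 0 0 0 0 -1;0 0 0 0 0 -0.001 -1;0 0 0 0 0 0 -1;0 0 0 0 0 0 -1"}}

```text
t: 21.28
ee_pos: [0.5273, 0.1362, 0.1001]
tool_rot: [0.0, 0.997, 0.073, -0.0]
force: [3.8, 0.3, 0.4]
finger_gap: 0.0083
grip_force: 61.4
```

```bash
python3 s.py
```

```text
[0.5273 0.1362 0.1001] F [3.81 0.26 0.4 ] toolF [ 3.81  0.3  -0.41] M [ 0.181 -1.162 -0.017] yaw 8.37 j6tq -0.001 q6 1.167
```

Torque free; relieve the lateral x force and draw out gently.

>>> {"method": "carry_out", "body": {"rows": "0 0 0 0.0004 0 0 -1;0 0 0 0 0 -0.001 -1;0 0 0 0 0 -0.001 -1;0 0 0 0 0 -0.001 -1;0 0 0 0 0 0 -1;0 0 0 0 0 0 -1"}}

```text
t: 21.78
ee_pos: [0.5274, 0.136, 0.1036]
tool_rot: [0.0, 0.997, 0.073, -0.001]
force: [1.8, 0.6, -2.3]
finger_gap: 0.0082
grip_force: 61.3
```

>>> {"method": "carry_out", "body": {"rows": "0 0 0 0 0 -0.001 -1;0 0 0 0 0 -0.001 -1;0 0 0 0 0 -0.001 -1;0 0 0 0 0 -0.001 -1;0 0 0 0 0 0 -1;0 0 0 0 0 0 -1"}}

```text
t: 22.28
ee_pos: [0.5275, 0.1361, 0.1078]
tool_rot: [0.0, 0.997, 0.073, -0.0]
force: [0.5, 0.1, -1.4]
finger_gap: 0.008
grip_force: 61.3
```

```bash
python3 s.py
```

```text
[0.5275 0.1361 0.1078] F [ 0.53  0.09 -1.4 ] toolF [ 0.54 -0.01  1.4 ] M [-0.053  0.021  0.02 ] yaw 8.38 j6tq -0.0 q6 1.167
```

>>> {"method": "carry_out", "body": {"rows": "0 0 0 0 0 -0.002 -1;0 0 0 0 0 -0.002 -1;0 0 0 0 0 -0.002 -1;0 0 0 0 0 -0.002 -1;0 0 0 0 0 -0.003 -1;0 0 0 0 0 -0.003 -1;0 0 0 0 0 -0.003 -1;0 0 0 0 0 -0.003 -1;0 0 0 0 0 0 -1"}}

```text
t: 23.03
ee_pos: [0.5284, 0.1365, 0.1287]
tool_rot: [-0.0, 0.997, 0.073, 0.001]
force: [-0.3, 0.5, -0.3]
finger_gap: 0.0078
grip_force: 61.3
```

>>> {"method": "carry_out", "body": {"rows": "0 0 0 0 0 -0.02 -1;0 0 0 0 0 -0.02 -1;0 0 0 0 0 -0.02 -1;0 0 0 0 0 -0.02 -1;0 0 0 0 0 0 -1;0 0 0 0 0 0 -1"}}

```text
t: 23.53
ee_pos: [0.5283, 0.1366, 0.2087]
tool_rot: [-0.001, 0.997, 0.073, 0.001]
force: [-0.3, -0.4, -0.7]
finger_gap: 0.0082
grip_force: 61.4
```

```bash
python3 - <<'E'
from h import *
s,R=pose(); print(s['ee_pos'],s['force'],s['joint_positions'])
c=cam('scene'); W=pts(c); L=(W-s['ee_pos'])@R; m=(abs(L[...,0])<.04)&(abs(L[...,1])<.03)
for lo in np.arange(-.004,.05,.004):
    q=L[m&(L[...,2]>lo)&(L[...,2]<lo+.004)]
    if len(q)>2: print(lo.round(3),len(q),q.min(0)[:2].round(4),q.max(0)[:2].round(4),q.mean(0)[:2].round(4))
E
```

```text
[0.52826406 0.13659658 0.20874337] [-0.34713443 -0.43365349 -0.69859117] [ 5.50119256e-01  2.74069967e-01 -2.35986154e-01 -2.88472052e-04
 -1.05813209e+00  1.16716039e+00]
-0.004 27 [-0.0056 -0.0186] [0.0156 0.0159] [0.0094 0.0016]
0.0 20 [-0.004 -0.017] [0.0151 0.0143] [0.0109 0.0022]
0.004 12 [ 0.0069 -0.0111] [0.0149 0.0093] [ 0.013  -0.0004]
0.008 6 [ 0.0086 -0.0057] [0.0149 0.0021] [ 0.0134 -0.0014]
0.02 3 [ 0.002  -0.0009] [ 0.0054 -0.0004] [ 0.0037 -0.0006]
0.024 8 [-0.0029 -0.0023] [0.0088 0.    ] [ 0.0037 -0.0008]
0.028 6 [-0.0021 -0.0023] [0.007  0.0001] [ 0.0028 -0.0009]
0.032 6 [-0.0035 -0.0027] [ 0.0075 -0.0001] [ 0.0027 -0.0008]
0.036 6 [-0.0027 -0.0033] [0.0078 0.0002] [ 0.0035 -0.0011]
```

>>> {"method": "carry_out", "body": {"rows": "0 0 7.1 0 0 0 -1;0 0 7.1 0 0 0 -1;0 0 7.1 0 0 0 -1;0 0 7.1 0 0 0 -1;0 0 7.1 0 0 0 -1;0 0 7.1 0 0 0 -1;0 0 7.1 0 0 0 -1;0 0 7.1 0 0 0 -1;0 0 7.1 0 0 0 -1;0 0 7.1 0 0 0 -1"}}

```text
t: 24.42
ee_pos: [0.5271, 0.1359, 0.2059]
tool_rot: [0.001, 0.853, -0.522, -0.001]
force: [-0.4, -0.3, -0.4]
finger_gap: 0.0078
grip_force: 61.5
```

>>> {"method": "carry_out", "body": {"rows": "0 0 7.1 0 0 0 -1;0 0 7.1 0 0 0 -1;0 0 7.1 0 0 0 -1;0 0 7.1 0 0 0 -1;0 0 3.7 0 0 0 -1;0 0 0 0 0 0 -1;0 0 0 0 0 0 -1"}}

```text
t: 25.0
ee_pos: [0.5273, 0.1361, 0.2065]
tool_rot: [-0.001, -0.678, 0.735, 0.0]
force: [-0.5, 0.3, -1.1]
finger_gap: 0.0079
grip_force: 61.5
```

```bash
python3 - <<'E'
from h import *
print(shift([.5371,-.206,.17]))
for f in('top0','scene0'):
    D=np.load(f+'.npz');W=D['W'];hsv=cv2.cvtColor(D['px'],cv2.COLOR_BGR2HSV)
    m=(hsv[...,0]<20)&(hsv[...,1]>120)&(abs(W[...,2]-.045)<.006)&(abs(W[...,0]-.535)<.06)&(abs(W[...,1]+.254)<.1)
    q=W[m][:,:2]
    for g in(np.min,np.max):
        b=np.array([[y,g(q[abs(q[:,1]-y)<.004][:,0])] for y in np.arange(-.32,-.185,.006)])
        p=np.polyfit(b[:,0],b[:,1],1); print(f,np.degrees(np.arctan(-p[0])).round(2))
E
```

```text
(array([ 0.3401, -0.0373,  0.0369]), np.float64(-94.61))
top0 -4.73
top0 -5.16
scene0 1.13
scene0 -4.82
```

>>> {"method": "carry_out", "body": {"rows": "0 0 0.2 0.034 -0.0037 0.004 -1;0 0 0 0.034 -0.0037 0.004 -1;0 0 0 0.034 -0.0037 0.004 -1;0 0 0 0.034 -0.0037 0.004 -1;0 0 0 0.034 -0.0037 0.004 -1;0 0 0 0.034 -0.0037 0.004 -1;0 0 0 0.034 -0.0037 0.004 -1;0 0 0 0.034 -0.0037 0.004 -1;0 0 0 0.034 -0.0037 0.004 -1;0 0 0 0.034 -0.0037 0.004 -1"}}

```text
t: 25.83
ee_pos: [0.5353, -0.2072, 0.167]
tool_rot: [-0.0, -0.677, 0.736, 0.0]
force: [0.8, 0.5, -0.8]
finger_gap: 0.0081
grip_force: 61.5
```

>>> {"method": "carry_out", "body": {"rows": "0 0 0 0 0 0.02 -1;0 0 0 0 0 0.02 -1;0 0 0 0 0 0.02 -1;0 0 0 0 0 0 -1;0 0 0 0 0 0 -1;0 0 0 0 0 0 -1"}}

```text
t: 26.33
ee_pos: [0.5366, -0.2057, 0.1086]
tool_rot: [0.0, -0.677, 0.736, -0.001]
force: [0.3, 1.2, -0.9]
finger_gap: 0.0079
grip_force: 61.5
```

```bash
python3 - <<'E'
from h import *
print(shift([.5373,-.206,.057]),get_state()['ee_pos'])
for n in('top','scene'):
    c=cam(n); u,v=proj(c,[.5373,-.206,.06]).astype(int)
    b=cv2.resize(c['pixels'][v-25:v+25,u-25:u+25],(400,400),interpolation=cv2.INTER_CUBIC)
    a=b if n=='top' else np.hstack([a,b])
cv2.imwrite('pics/crop5.png',a)
E
```

```text
(array([ 0.0002, -0.0007,  0.0516]), np.float64(-94.83)) [ 0.53657561 -0.20570217  0.10861639]
```

View pics/crop5.png

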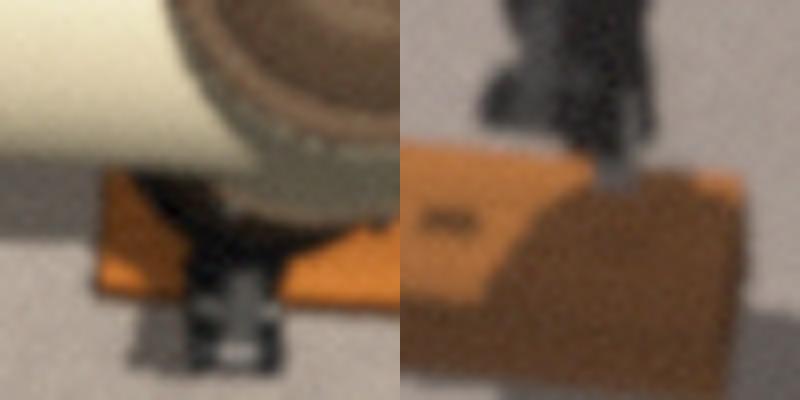

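The crop shows the blade tip above the right-hand, free end of the stand, with the emptied middle slot at (445,220) clear. Lowering in steps.

>>> {"method": "carry_out", "body": {"rows": "0 0 0 0.0002 -0.0007 0.01 -1;0 0 0 0 0 0.01 -1;0 0 0 0 0 0.003 -1;0 0 0 0 0 0.001 -1;0 0 0 0 0 0.001 -1;0 0 0 0 0 0.001 -1;0 0 0 0 0 0.001 -1;0 0 0 0 0 0 -1;0 0 0 0 0 0 -1;0 0 0 0 0 0 -1"}}

```text
t: 27.27
ee_pos: [0.5366, -0.2059, 0.081]
tool_rot: [0.0, -0.676, 0.737, -0.0]
force: [0.7, -0.6, -1.6]
finger_gap: 0.008
grip_force: 61.4
```

>>> {"method": "carry_out", "body": {"rows": "0 0 0 0 0 0.001 -1;0 0 0 0 0 0.001 -1;0 0 0 0 0 0.001 -1;0 0 0 0 0 0 -1;0 0 0 0 0 0 -1;0 0 0 0 0 0 -1"}}

```text
t: 27.77
ee_pos: [0.5365, -0.2059, 0.0778]
tool_rot: [-0.0, -0.676, 0.737, -0.0]
force: [1.1, 0.4, -0.0]
finger_gap: 0.0079
grip_force: 61.4
```

```bash
python3 s.py
```

```text
[ 0.5365 -0.2059  0.0778] F [ 1.11  0.43 -0.02] toolF [-0.53 -1.07  0.02] M [-0.016  0.061  0.005] yaw -94.91 j6tq 0.0 q6 -0.001
```

Tip at about 40 mm with no resistance, so it is in the slot. Continuing down to the shoulder.

>>> {"method": "carry_out", "body": {"rows": "0 0 0 0 0 0.002 -1;0 0 0 0 0 0.002 -1;0 0 0 0 0 0.002 -1;0 0 0 0 0 0.002 -1;0 0 0 0 0 0.002 -1;0 0 0 0 0 0.002 -1;0 0 0 0 0 0.002 -1;0 0 0 0 0 0.002 -1;0 0 0 0 0 0 -1;0 0 0 0 0 0 -1"}}

```text
t: 28.6
ee_pos: [0.5364, -0.2059, 0.0616]
tool_rot: [-0.0, -0.676, 0.737, 0.0]
force: [-0.2, 0.6, -0.1]
finger_gap: 0.0078
grip_force: 61.4
```

>>> {"method": "carry_out", "body": {"rows": "0 0 0 0 0 0.0015 -1;0 0 0 0 0 0.0015 -1;0 0 0 0 0 0 -1;0 0 0 0 0 0 -1;0 0 0 0 0 0 -1"}}

```text
t: 29.02
ee_pos: [0.5366, -0.2059, 0.0588]
tool_rot: [0.0, -0.676, 0.737, -0.0]
force: [-0.7, -0.2, -0.8]
finger_gap: 0.0084
grip_force: 61.4
```

>>> {"method": "carry_out", "body": {"rows": "0 0 0 0 0 0.001 -1;0 0 0 0 0 0.001 -1;0 0 0 0 0 0 -1;0 0 0 0 0 0 -1;0 0 0 0 0 0 -1"}}

```text
t: 29.43
ee_pos: [0.5365, -0.2059, 0.0568]
tool_rot: [-0.0, -0.676, 0.737, -0.0]
force: [-0.5, 0.0, -0.8]
finger_gap: 0.0083
grip_force: 61.4
```

>>> {"method": "carry_out", "body": {"rows": "0 0 0 0 0 0.0005 -1;0 0 0 0 0 0.0005 -1;0 0 0 0 0 0 -1;0 0 0 0 0 0 -1;0 0 0 0 0 0 -1"}}

```text
t: 29.85
ee_pos: [0.5366, -0.2059, 0.0561]
tool_rot: [0.0, -0.676, 0.737, -0.0]
force: [0.5, 0.7, 3.0]
finger_gap: 0.0082
grip_force: 62.0
```

>>> {"method": "carry_out", "body": {"rows": "0 0 0 0 0 0.0005 -1;0 0 0 0 0 0 -1;0 0 0 0 0 0 -1;0 0 0 0 0 0 -1"}}

```text
t: 30.18
ee_pos: [0.5367, -0.2059, 0.0561]
tool_rot: [0.0, -0.676, 0.737, -0.0]
force: [-2.2, 1.3, 4.9]
finger_gap: 0.0077
grip_force: 62.6
```

Seated at the original grip height with the shoulder carrying load. Release.

>>> {"method": "carry_out", "body": {"rows": "0 0 0 0 0 0 -0.7;0 0 0 0 0 0 -0.5;0 0 0 0 0 0 -0.3;0 0 0 0 0 0 0;0 0 0 0 0 0 0.2;0 0 0 0 0 0 0.2;0 0 0 0 0 0 0.2;0 0 0 0 0 0 0.2", "squeeze": 20}}

```text
t: 30.85
ee_pos: [0.5365, -0.2059, 0.0553]
tool_rot: [-0.0, -0.676, 0.737, 0.0]
force: [-0.0, 0.2, -0.5]
finger_gap: 0.0515
grip_force: 0.0
```

>>> {"method": "carry_out", "body": {"rows": "0 0 0 0 0 -0.01 0.2;0 0 0 0 0 -0.03 0.2;0 0 0 0 0 -0.04 0.2;0 0 0 0 0 -0.04 0.2;0 0 0 0 0 -0.02 0.2;0 0 0 -0.03 0 -0.02 0.2;0 0 0 -0.04 0 0 0.2;0 0 0 -0.04 0 0 0.2;0 0 0 -0.04 0 0 0.2;0 0 0 0 0 0 0.2"}}

```text
t: 31.68
ee_pos: [0.55, -0.0513, 0.2166]
tool_rot: [0.001, -0.678, 0.735, -0.0]
force: [-0.4, -0.3, -0.2]
finger_gap: 0.0517
grip_force: 0.0
```

```bash
python3 - <<'E'
from h import *
print(get_state()['ee_pos'],get_state()['finger_gap'])
for n in('top','scene'):
    c=cam(n); u,v=proj(c,[.5345,-.254,.05]).astype(int); W=pts(c)
    b=cv2.resize(c['pixels'][v-40:v+40,u-40:u+40],(400,400),interpolation=cv2.INTER_CUBIC)
    a=b if n=='top' else np.hstack([a,b])
    k=(W[...,2]>.056)&(W[...,2]<.1)&(abs(W[...,0]-.535)<.04)&(abs(W[...,1]+.254)<.09)
    N,lb=cv2.connectedComponents(k.astype(np.uint8))
    for i in range(1,N):
        q=W[lb==i]
        if len(q)>8: print(n,len(q),np.median(q,0).round(4),q[:,2].max().round(4))
cv2.imwrite('pics/crop6.png',a)
E
```

```text
[ 0.55001717 -0.05128244  0.21663671] 0.05168424662829603
top 52 [ 0.5353 -0.2053  0.0786] 0.0832
top 54 [ 0.5289 -0.3031  0.0739] 0.0804
scene 96 [ 0.5346 -0.3003  0.0697] 0.0772
scene 102 [ 0.542  -0.203   0.0741] 0.0812
```

View pics/crop6.png

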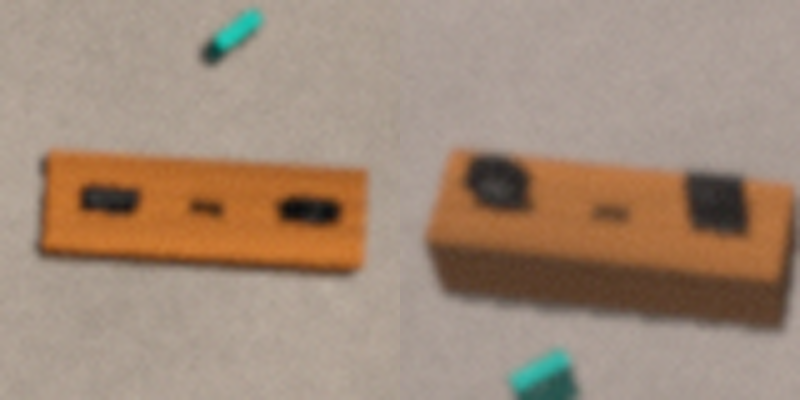

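The key stands upright in the free slot, right of scene crop at (717,203), at the right height. The round key is untouched at (497,182). Handing in.

```bash
python3 -c "
from workcell import *
print(hand_in())"
```

```text
the job is handed in; nothing more can be done
None
```

I reset the switch with the service key, stood the key back on its shoulder in the stand's free slot and let go; I've handed the job in at about 32 s (no verdict came back), and the last pictures show the key upright and the round key unmoved.

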